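# Close the dust-pipe gate and lock it with the snap hook

### The arm

A 6-joint arm with a two-finger parallel gripper is mounted at the origin on the work surface. World frame = base frame: x ahead of the robot, y to its left, z up, the work surface at z = 0. Lengths are in mm, angles in rad, forces in N, time in s.
With the tool pointing down it reaches from about 350 to 975 mm from the base axis. Payload 7.1 kg.
Tool frame: the origin (TCP) lies at the very end of the fingers, on their centre line; the grasp point (between the pads) lies 19 mm behind it (ctrl.grip_point_offset is the distance from the TCP to the grasp point, in mm); z points along the fingers, y is the direction in which the jaws open and shut (so a half turn about z gives the same grasp; the last joint's range is limited). The gripper opens to 88 mm and grips with 3 to 60 N. Pads are 20 mm wide; open, the fingers measure 115 mm over their backs; the gripper's body (75 mm by 178 mm) begins 61 mm behind the grasp point.
Start: joints at [-1.148, 0.423, 1.63, -0, 1.089, -0.019], TCP at [267.244, -564.965, 222.675] pointing down, gripper open.
Joint ranges: [-3, 3], [-0.9, 2.11], [0.09, 2.58], [-1.31, 4.45], [0.11, 2.69], [-2.54, 2.54]. Speed limits (rad/s): [2.39, 2.39, 3.01, 3.14, 3.14, 3.14].

### API

Orientations are given as a rotation vector (axis times angle).
In Python, from workcell import ctrl gives the robot as it stands.
- The arm moves only by the tool move_arm, never from a script. Its argument "increments" is one flat list of numbers, 5 for each row, row after row: the closure in counts, from 0 (fully open) to 255 (shut), then the shift along the tool's x, y, z in mm, then the turn about the tool's z in degrees. In form: [grip, dx, dy, dz, yaw, grip, dx, dy, dz, yaw, ...]. A call has 1 to 12 rows; each row is the pose to reach, as a shift and turn from the pose measured when the call began, along the tool's axes at that moment; what a row does not reach only later rows make up. A row lasts 1/8 s, in which the tool goes at most 62.5 mm and 10.7 degrees, less where a joint would pass 70% of its speed; a pose out of reach is approached as far as the arm can. A call with a gripper value outside its range is refused whole. The fingers move at their own pace and stop on an object; the grip force is fixed at half the most. Time passes only in rows, so rows that repeat a pose let the fingers close. It gives the time, the measured TCP pose, the force and the opening at its end, in the units of the state.
- ctrl.get_obs(): the state, without advancing time (a new reading comes with each control period).
- ctrl.get_image(name): name is "scene" or "top" or "wrist"; returns a dict with "frame" (384x512x3 uint8, red, green, blue), "vertical_fov" (degrees; the focal length in pixels is half the picture's height over the tangent of half this angle, whatever the lens; pixels are square), "cx", "cy" (the principal point, pixels), "pose" (4x4, takes a point from camera to world coordinates); the wrist camera has in their place "mount" (4x4, takes a point from camera to tool coordinates, whose origin is the TCP and whose axes are the flange's). Camera axes: x right, y down, z forward; pixel columns grow to the right and rows downward; lengths in mm; the calibration is good to about 2 mm. A picture is of the moment at which its call begins: read the wrist's pose just before it. There is no depth.
- ctrl.close_job(): hands the job in, once; it reports no verdict.
The state is a dict: "t": time; "qpos": joint angles; "qvel": joint speeds; "joint_torque": joint torques, N m; "ee_pos": TCP position; "orientation": TCP orientation; "ft_force": force on the tool from outside, world axes, zero at the start; "moment": the same for the moment, N m; "width": finger opening in mm.
Only numpy, scipy, OpenCV 4.12 (cv2) and the standard library are available. Lean on these libraries where they do the work, as an engineer would, in place of code of your own. Each camera call takes 0.05 s, during which the arm holds its last target.

### The job

Shut off the dust pipe and lock it shut: push the sliding gate plate fully home, then fold its hasp down flat over the staple, then take the snap hook out of the wooden stand and push it onto the staple's bar until its spring gate flicks shut behind the bar. Let go of the hook so that it stays hooked on the staple, do not press against the overhead pipe, and leave the sanding block, the tin and the spanner where they are.

Things in the scene. Friction and masses are not known exactly. Their poses are not given: they have to be found in the camera images.
- dustgate: Fixed dust-gate unit: grey housing with galvanised pipe above. Origin on the bench; x points from its front (the side with slide and staple) to its back, y along the housing, z up. The housing fills x -45 to 75, y -185 to 185, z 0 to 45 mm. The front (-x) faces the robot's right-hand side (-y of the room), turned up to 45 degrees away from the robot; the steel slide comes out of it.
- pipe: Fixed pipe bow over the staple; origin in the middle of its cross pipe's axis, at x = -12, y = 0, z = 265 mm of the unit: 50 mm diameter, along y, joined to the housing by two upright 50 mm pipes at y = -140 and 140. It leaves no room for an upright gripper over the staple: work there tilted 25 to 45 degrees, the gripper's back leaning out to the unit's front (-x).
- staple_bar (a point): Middle of the staple's cross bar, at x = -37, y = 0, z = 113 mm of the unit. The staple is a U of 8 mm steel rod on the housing; the bar runs along the unit's y, 60 mm between the leg axes. The legs lean 28 degrees towards the unit's front (-x); they leave the housing at x = -1 mm. 63 mm are free from the bar's middle straight down to the folded hasp.
- slide (a joint): How far the sliding gate plate stands open, m: 0 is fully home, at most 0.075. It slides out of the housing front along the unit's -x. Friction about 3 N; it stays where it is left.
- slide_tab (a point): Middle of the front face of the slide's upright steel end tab: 140 mm wide (y), 6 mm thick, from z = 6 to 44 mm. Push it along the unit's +x. Home, this point is at x = -95, y = 0, z = 25 mm of the unit.
- hasp (a joint): Angle of the hasp, rad: 0 folded flat on the housing with the staple standing through its window, 1.57 upright, more leans out to the front (limit 2.0). Its hinge rides on the slide, along the unit's y, at z = 47.5 mm and 30 mm behind point slide_tab (x = -65 mm when home); it folds towards +x. Friction 0.07 N m holds it where it is left.
- hasp_ear (a point): Centre of one ear of the 4 mm steel hasp leaf, on the face to push (front side when standing, top when folded), 30 mm from the hinge, at y = 70 mm of the unit; an equal ear at y = -70. The leaf's root strip is 4 to 50 mm from the hinge and y -90 to 90; then a frame 100 mm wide to 88 mm, its window 50 to 78 mm, y -38 to 38. An ear can be pushed down clear of the staple.
- hook: Loose steel snap hook, 126 mm long, about 0.2 kg, standing mouth down in the stand. Origin in the middle of the mouth end; z runs up to the handle's end, y through its thickness, x across. 10 mm round rod bent to a U, leg axes at x = -16 and 16 mm (throat 22 mm wide), mouth at z = 0, crown's inner side at z = 55 mm. When let go on the bar it tips over and hangs.
- hook_handle (a point): Middle of the hook's handle, a flat black bar 26 (hook x) x 10 (hook y) x 64 mm (z = 62 to 126 mm of the hook); this point is at z = 98 mm. Grip it across its 10 mm thickness.
- gate (a joint): Angle of the hook's spring gate, rad: 0 shut; opens only inwards, to 1.25. A 7 mm steel bar hinged on the leg at x = -16, z = 10 mm of the hook, closing the throat to the other leg. Pushing a bar in past it takes about 5 N; once the bar is deeper than z = 44 mm of the hook it flicks shut behind it. Hooked: the bar lies between gate and crown.
- stand: Fixed wooden block 90 x 60 x 45 mm with a slot 50 x 14 mm, 36 mm deep, in its top, along its x; origin at the centre of its underside. The hook stands in the slot, its x along the slot.
- sander: Bystander: loose cork-faced wooden sanding block 90 x 55 x 34 mm; origin at the centre of its underside.
- tin: Bystander: loose bare metal tin, 72 mm diameter, 60 mm high; origin at the centre of its underside.
- spanner: Bystander: loose spanner lying on the bench, about 180 mm long; origin under its middle.
Not all that is in view belongs to the job. Leave any orange look-alike of the hook alone.

How it is judged (in metres and radians):
On the way, in this order (a step that is already met when the one before it is completed fails the run):
1. the slide is pushed fully home (within 4 mm) (value of joint slide below 0.004 m), for 0.2 s.
2. the hasp is folded flat (within 0.12 rad) with the slide still home (value of joint hasp below 0.12 rad and value of joint slide below 0.005 m), for 0.2 s.
3. the hook is on the staple's bar: the bar lies inside the throat and the gate is shut behind it (value of joint gate below 0.12 rad and z of staple_bar in the frame of hook between 0.014 and 0.056 m and x of staple_bar in the frame of hook between -0.016 and 0.016 m and y of staple_bar in the frame of hook between -0.026 and 0.026 m), for 0.2 s.
At the end, for the whole second after the job is handed in: The slide is home (within 5 mm), the hasp is folded flat (within 0.15 rad), the released hook hangs at rest on the staple with the bar inside its throat and its gate shut (within 0.12 rad), and the sanding block, tin and spanner are within 30 mm of where they were (value of joint slide below 0.005 m and value of joint hasp below 0.15 rad and value of joint gate below 0.12 rad and z of staple_bar in the frame of hook between 0.012 and 0.058 m and x of staple_bar in the frame of hook between -0.018 and 0.018 m and y of staple_bar in the frame of hook between -0.03 and 0.03 m and linear speed of hook below 0.03 m/s and distance of each of sander, tin, spanner from where it was at the start of the episode below 0.03 m); the robot touches nothing.
It fails at once if the sanding block, the tin or the spanner is moved by more than 30 mm (distance of any of sander, tin, spanner from where it was at the start of the episode above 0.03 m).
It fails at once if the robot presses on the overhead pipe with more than 6 N (contact force between any of the arm, the fingers and pipe above 6 N).
It also fails if it takes over 54 s, if anything falls off the work surface, if the arm or the gripper's body presses on something with over 40 N, if the wrist force passes 120 N, or if a joint passes its speed limit or range.

## Working session

There is one attempt and no reset: what is moved stays moved. The work goes in short steps, Python scripts to look and compute and a tool call to move; the robot and the scene stay as the last step left them, time stands still between calls to the robot, and variables do not carry over. Pictures are saved under pics/ and viewed, and the job is handed in when it is done.

Besides the shell and the picture viewer there is one more tool, called after "Emit:" as name(argument=value, ...), one argument or row to a line, values as JSON. move_arm: Moves the arm, as the interface text tells. Its arguments: {"type":"object","properties":{"increments":{"type":"array","items":{"type":"number"}}},"required":["increments"]}

```bash
ls -la; mkdir -p pics
cat > h.py <<'E'
from workcell import ctrl
import numpy as np, cv2
from scipy.spatial.transform import Rotation as R
def cap(n):
    o=ctrl.get_obs(); im=ctrl.get_image(n); 
    if 'pose' in im: P=np.array(im['pose'])
    else:
        T=np.eye(4);T[:3,:3]=R.from_rotvec(o['orientation']).as_matrix();T[:3,3]=o['ee_pos'];P=T@np.array(im['mount'])
    f=192/np.tan(np.radians(im['vertical_fov'])/2)
    return im['frame'],P,f,im['cx'],im['cy']
def save(fr,n): cv2.imwrite('pics/'+n+'.png',fr[:,:,::-1])
def ray(c,u,v,z):
    _,P,f,cx,cy=c
    d=P[:3,:3]@np.array([(u-cx)/f,(v-cy)/f,1]);o=P[:3,3]
    return o+d*(z-o[2])/d[2]
def proj(c,p):
    _,P,f,cx,cy=c
    q=P[:3,:3].T@(np.asarray(p,float)-P[:3,3]); return np.array([cx+f*q[0]/q[2],cy+f*q[1]/q[2]])
def st():
    o=ctrl.get_obs(); print(o['t'],np.round(o['qpos'],3),np.round(o['ee_pos'],1),np.round(R.from_rotvec(o['orientation']).as_matrix(),3).tolist(),np.round(o['ft_force'],1),o['width'])
E
python3 - <<'E'
from h import *
import pickle
st()
D={}
for n in('scene','top','wrist'):
    c=cap(n);D[n]=c;save(c[0],'a_'+n);print(n,c[2:],np.round(c[1],3).tolist())
pickle.dump(D,open('a.pkl','wb'))
st()
print(dir(ctrl))
E
```

```text
total 12
drwxr-xr-x  3 agent agent 4096 Dec  6 20:42 .
drwxr-xr-x 23 root  root  4096 Dec  6 20:42 ..
drwxr-xr-x  2 agent agent 4096 Dec  6 20:42 pics
0.0 [-1.148  0.424  1.631 -0.     1.089 -0.019] [ 267.  -564.5  221.9] [[0.904, 0.428, -0.001], [0.428, -0.904, 0.001], [0.0, -0.002, -1.0]] [ 0.8 -1.2  0.1] 88.05947527150913
scene (np.float64(442.47762849974794), 259.1135026008167, 192.6104581237145) [[0.303, 0.604, -0.737, 1495.848], [0.953, -0.179, 0.246, -301.047], [0.017, -0.777, -0.63, 1053.064], [0.0, 0.0, 0.0, 1.0]]
top (np.float64(383.9101113600167), 253.43073621436275, 190.62086730170205) [[0.024, -0.999, 0.042, 440.685], [-0.999, -0.025, -0.023, 59.335], [0.024, -0.042, -0.999, 1240.56], [0.0, 0.0, 0.0, 1.0]]
wrist (np.float64(341.1996166030642), 252.78992212919886, 191.9679098224959) [[0.428, -0.866, -0.259, 336.715], [-0.904, -0.41, -0.121, -531.073], [-0.001, 0.286, -0.958, 385.299], [0.0, 0.0, 0.0, 1.0]]
0.15 [-1.148  0.424  1.631 -0.     1.089 -0.019] [ 267.1 -564.6  222.1] [[0.904, 0.428, -0.001], [0.428, -0.904, 0.001], [0.0, -0.001, -1.0]] [ 0.4 -0.2 -0.1] 87.57446871754436
['Unreachable', '__class__', '__delattr__', '__dict__', '__dir__', '__doc__', '__eq__', '__format__', '__ge__', '__getattribute__', '__getstate__', '__gt__', '__hash__', '__init__', '__init_subclass__', '__le__', '__lt__', '__module__', '__ne__', '__new__', '__reduce__', '__reduce_ex__', '__repr__', '__setattr__', '__sizeof__', '__str__', '__subclasshook__', '__weakref__', 'close_job', 'get_image', 'get_obs', 'grip_point_offset']
```

View pics/a_scene.png

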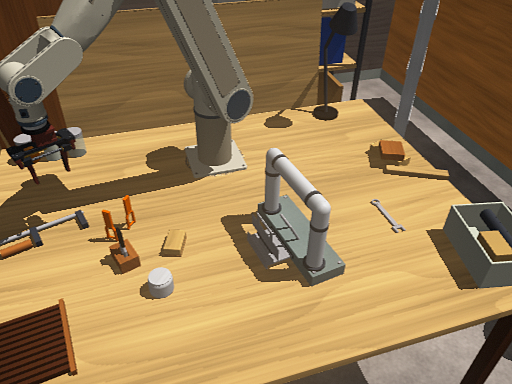

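View pics/a_top.png

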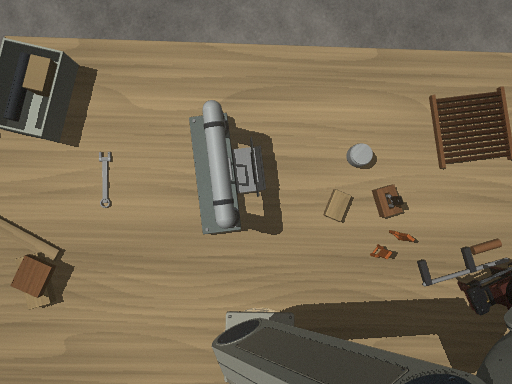

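View pics/a_wrist.png

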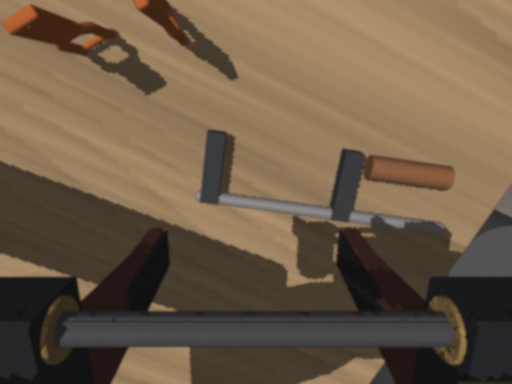

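Run:
```python
import pickle
from h import *
D=pickle.load(open('a.pkl','rb'))
def crop(n,x,y,w,h,k,o): 
    save(cv2.resize(D[n][0][y:y+h,x:x+w],None,fx=k,fy=k,interpolation=cv2.INTER_CUBIC),o)
crop('top',180,90,110,155,3.8 and 4,'a1')
crop('scene',240,140,120,150,4,'a2')
crop('top',310,130,120,140,4,'a3')
crop('scene',90,190,110,120,5,'a4')
```

```text
(no output)
```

View pics/a1.png

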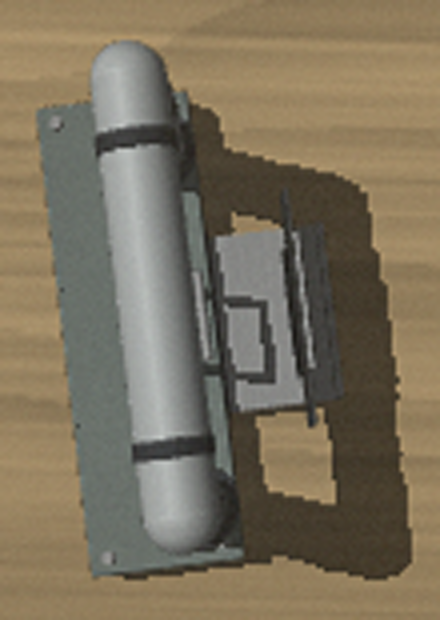

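View pics/a2.png

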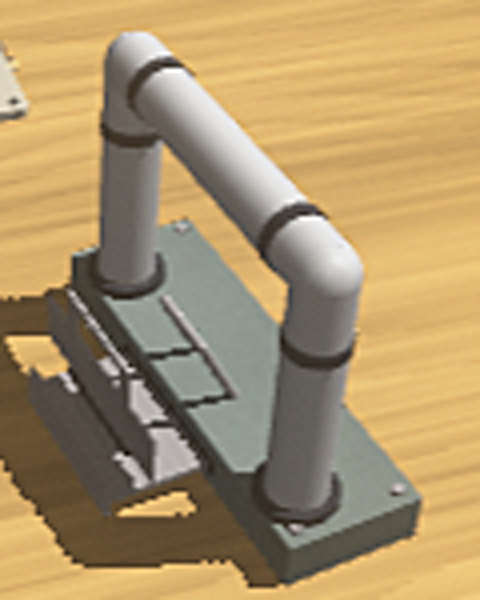

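View pics/a3.png

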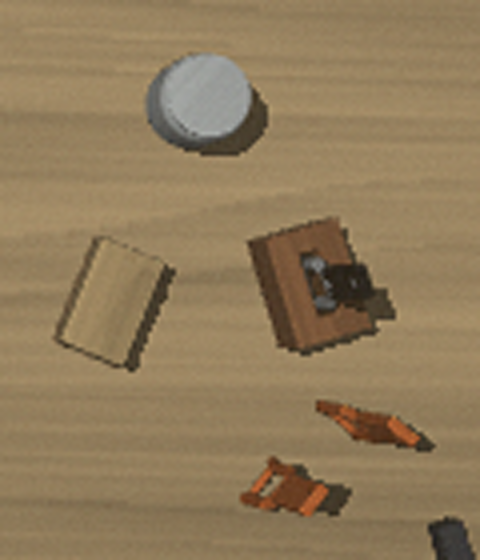

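View pics/a4.png

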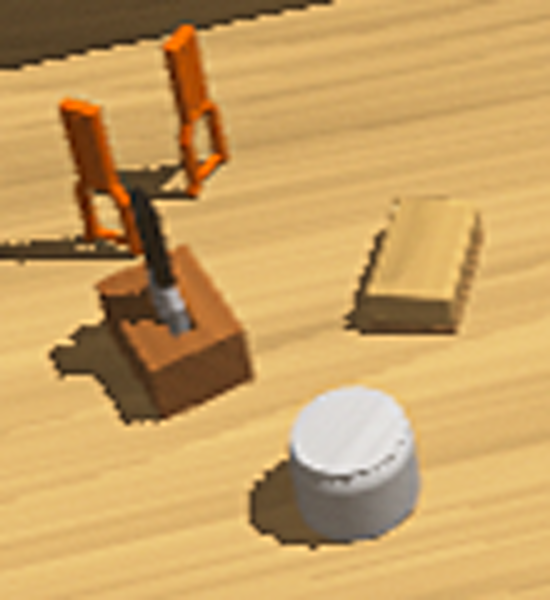

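```bash
cat > fit.py <<'E'
import pickle
from h import *
from scipy.optimize import least_squares
D=pickle.load(open('a.pkl','rb'))
obs=[('top',(75,-185,45),(189.3,117)),('top',(75,185,45),(203.0,233.8)),('top',(-45,185,45),(240.6,228.9)),
('scene',(-45,-185,45),(311.3,276.3)),('scene',(75,-185,45),(345,264)),('scene',(-45,185,45),(258,205.0)),
('scene',(-37,33,113),(281.3,214.7)),('scene',(-37,-33,113),(298.8,238.8))]
def T(p,q): 
    x,y,a=p[:3]; c,s=np.cos(a),np.sin(a); return np.array([x+c*q[0]-s*q[1],y+s*q[0]+c*q[1],q[2]])
def res(p): return np.concatenate([proj(D[n],T(p,q))-np.array(u) for n,q,u in obs])
if __name__=='__main__':
    r=least_squares(res,[470,190,1.6]); print(r.x,np.degrees(r.x[2]));print(np.round(r.fun.reshape(-1,2),1))
    p=r.x
    im={n:cv2.resize(D[n][0],None,fx=3,fy=3,interpolation=cv2.INTER_CUBIC).copy() for n in('top','scene')}
    def dr(q,col=(255,0,0)):
        for n in im:
            u=proj(D[n],T(p,q)); cv2.circle(im[n],(int(u[0]*3+1),int(u[1]*3+1)),2,col,-1)
    for y in(-30,0,30): dr((-37,y,113))
    for y in(-185,185):
        for x in(-45,75): dr((x,y,45))
    for y in (-100,0,100): dr((-12,y,290),(0,255,0)); dr((-37,y,265),(0,255,0))
    for s in(0,40,75):
        for y in(-70,0,70): dr((-95-s,y,44),(0,0,255))
        for y in(-90,90): dr((-65-s,y,97.5),(255,0,255))
    save(im['top'][250:750,540:860],'b1');save(im['scene'][400:860,700:1100],'b2')
E
python3 fit.py
```

```text
[552.2784331  140.41199743   1.72173257] 98.64800971860686
[[ -1.1  -2.2]
 [ -0.4  -1.4]
 [  0.5  -1.5]
 [  2.2   2.2]
 [  2.3   1.2]
 [ -0.3  -0.9]
 [  0.1   0.6]
 [ -7.1 -10.5]]
```

```bash
sed -i "s/^('scene',(-37,33,113).*$/]/" fit.py; python3 fit.py
```

```text
[546.66894309 138.455728     1.71319884] 98.1590627786014
[[-0.1 -0.7]
 [-0.4  0.3]
 [ 0.5  0.5]
 [ 0.3  1.1]
 [ 0.6  0.3]
 [-0.9 -1.9]]
```

View pics/b1.png

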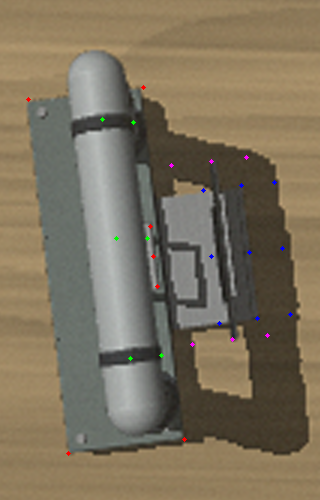

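View pics/b2.png

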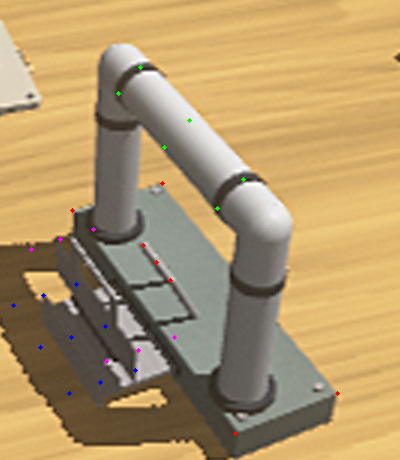

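Emit:
move_arm(
  increments=[0,-65,-105,-40,0,0,-130,-210,-80,0,0,-130,-210,-80,0,0,-130,-210,-80,0,0,-130,-210,-80,0,0,-115,-258,-80,0,0,-100,-306,-80,0,0,-86,-354,-80,0,0,-86,-354,-80,0],
)

```text
t: 1.27
ee_pos: [38.1, -279.4, 302.1]
orientation: [-3.064, -0.688, 0.0]
ft_force: [0.5, -1.1, 0.1]
width: 87.4
```

```bash
python3 -c "
from h import *
st()"
```

```text
1.275 [-1.477 -0.258  2.193 -0.     1.208 -0.348] [  38.1 -279.4  302.1] [[0.904, 0.428, -0.0], [0.428, -0.904, 0.001], [0.0, -0.001, -1.0]] [ 0.5 -1.1  0.1] 87.44660803260679
```

Emit:
move_arm(
  increments=[255,0,0,0,-10,255,0,0,0,-20,255,0,0,0,-30,255,0,0,0,-40,255,0,0,0,-50,255,0,0,0,-60,255,0,0,0,-73,255,8,-25,0,-73,255,16,-50,0,-73,255,24,-76,0,-73,255,24,-76,0,-73],
)

```text
t: 2.65
ee_pos: [27.5, -200.8, 302.4]
orientation: [2.054, 2.377, -0.0]
ft_force: [0.2, -0.3, -0.8]
width: 0.3
```

```bash
python3 -c "
from h import *
st();save(cap('scene')[0],'c1')"
```

```text
2.65 [-1.493 -0.445  2.296  0.     1.29  -1.639] [  27.5 -200.8  302.4] [[-0.145, 0.989, 0.0], [0.989, 0.145, -0.0], [-0.0, 0.0, -1.0]] [ 0.2 -0.3 -0.8] 0.32783091263512437
```

View pics/c1.png

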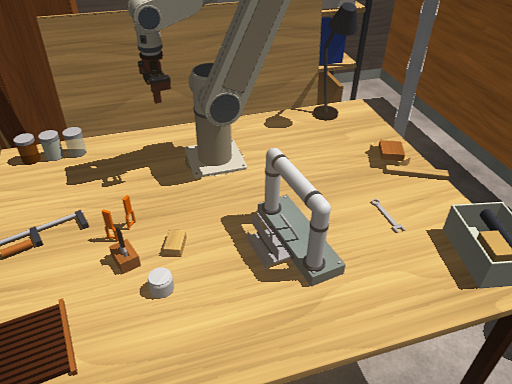

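Run:
```python
import numpy as np
S=[(.4235,1.6305,624.9,222.5),(-.258,2.193,282,302.1),(-.445,2.296,202.7,302.4)]
A=[];b=[]
for q2,q3,r,z in S:
    s=q2+q3
    r=np.sqrt(r*r-12**2)
    A.append([np.sin(q2),np.sin(s),np.cos(s),0,1]);b.append(r)
    A.append([np.cos(q2),np.cos(s),-np.sin(s),1,0]);b.append(z)
A=np.array(A)
x,res,rk,sv=np.linalg.lstsq(A,b,rcond=None);print(x,res,sv)
x,res,rk,sv=np.linalg.lstsq(A[:,:2].copy() if 0 else A[:,[0,1,3]],b,rcond=None);print(x,res,sv, A[:,[0,1,3]]@x-b)
x,res,rk,sv=np.linalg.lstsq(A[:,[0,1,3,4]],b,rcond=None);print(x,res,sv, A[:,[0,1,3,4]]@x-b)
```

```text
[563.91929237 484.86730367  82.13523225   6.37925623   1.83735445] [0.00873502] [2.96180957 2.44736689 0.47648474 0.10195742 0.02542391]
[544.2607596  452.49895706 -63.37335962] [8.49251276] [2.56650706 1.48450902 0.45746524] [-0.42596852  0.06596948  2.20730952 -0.40896336 -1.77471137  0.34299388]
[ 5.44288357e+02  4.52840083e+02 -6.32741627e+01 -3.15897409e-01] [8.49041848] [2.68462327 2.13861173 0.45817514 0.09598604] [-0.42845442  0.03183216  2.20312117 -0.40459357 -1.77466675  0.37276141]
```

Emit:
move_arm(
  increments=[255,5,62,0,0,255,11,124,0,0,255,17,186,0,0,255,22,248,0,0,255,28,310,0,0,255,34,372,0,0,255,40,434,0,0,255,45,496,20,0,255,51,550,50,0,255,51,562,110,0,255,51,562,170,0,255,51,562,200,0],
)

```text
t: 4.2
ee_pos: [578.6, -69.3, 98.8]
orientation: [2.053, 2.377, -0.001]
ft_force: [-0.2, -0.0, -0.6]
width: 0.0
```

```bash
python3 -c "
from h import *
import pickle
st();d={n:cap(n) for n in('wrist','top','scene')};pickle.dump(d,open('d.pkl','wb'));save(d['wrist'][0],'d1');
save(cv2.resize(d['scene'][0][130:300,200:370],None,fx=3,fy=3),'d2');save(cv2.resize(d['top'][0][90:250,180:320],None,fx=4,fy=4,interpolation=cv2.INTER_CUBIC)[:600],'d3')"
```

```text
4.2 [-1.390e-01  5.290e-01  1.801e+00 -1.000e-03  8.110e-01 -2.850e-01] [578.6 -69.3  98.8] [[-0.146, 0.989, 0.0], [0.989, 0.146, -0.001], [-0.001, 0.0, -1.0]] [-0.2 -0.  -0.6] 0.03177785816281168
```

View pics/d1.png

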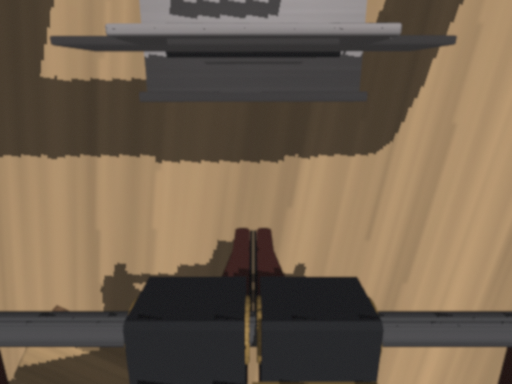

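View pics/d2.png

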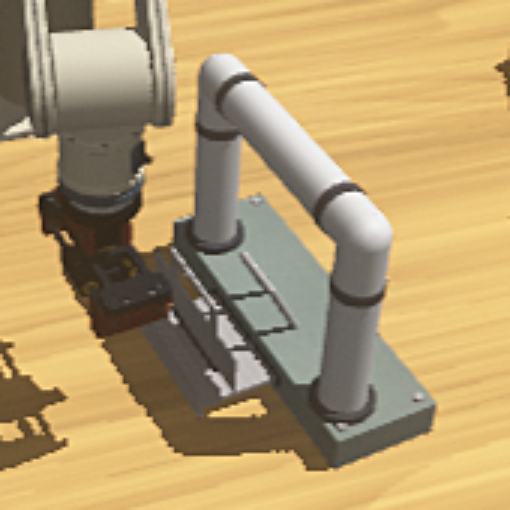

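Run:
```python
from h import *
import pickle
d=pickle.load(open('d.pkl','rb'));c=d['wrist']
p=np.array([546.67,138.46]);a=1.7132;Rm=np.array([[np.cos(a),-np.sin(a)],[np.sin(a),np.cos(a)]])
def U(u,v,z): return np.round(Rm.T@(ray(c,u,v,z)[:2]-p),1)
for u,v,z in [(140,100,6),(366,100,6),(146,57,44),(362,57,44),(52,40,77),(455,40,77),(107,30,120),(400,30,120)]: print(u,v,z,U(u,v,z))
```

```text
140 100 6 [-138.7   81.2]
366 100 6 [-138.   -82.6]
146 57 44 [-112.8   63.2]
362 57 44 [-112.3  -65.6]
52 40 77 [-107.9   99.8]
455 40 77 [-107.  -101.4]
107 30 120 [-109.8   55. ]
400 30 120 [-109.3  -56.5]
```

Run:
```python
from h import *
import pickle
d=pickle.load(open('d.pkl','rb'));c=d['wrist']
p=np.array([546.67,138.46]);a=1.7132;Rm=np.array([[np.cos(a),-np.sin(a)],[np.sin(a),np.cos(a)]])
def U(u,v,z): return np.round(Rm.T@(ray(c,u,v,z)[:2]-p),1)
print(Rm.T@(c[1][:2,3]-p),c[1][2,3])
for z in (6,15,44):
  for v in(57,65,100):print(v,z,U(140 if v==100 else 146,v,z),U(366 if v==100 else 362,v,z))
save(cv2.resize(c[0][0:120,100:410],None,fx=2.5,fy=2.5),'d4')
```

```text
[-131.40313397   -0.5961503 ] 261.9985333230125
57 6 [-109.6   74.3] [-108.9  -76.9]
65 6 [-114.9   74.8] [-114.2  -77.4]
100 6 [-138.7   81.2] [-138.   -82.6]
57 15 [-110.4   71.7] [-109.7  -74.2]
65 15 [-115.4   72.1] [-114.8  -74.7]
100 15 [-138.4   78.3] [-137.8  -79.7]
57 44 [-112.8   63.2] [-112.3  -65.6]
65 44 [-117.3   63.6] [-116.7  -66. ]
100 44 [-137.6   69. ] [-137.   -70.4]
```

View pics/d4.png

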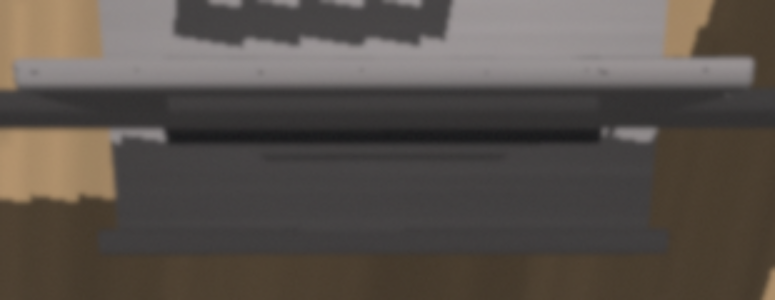

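View pics/d3.png

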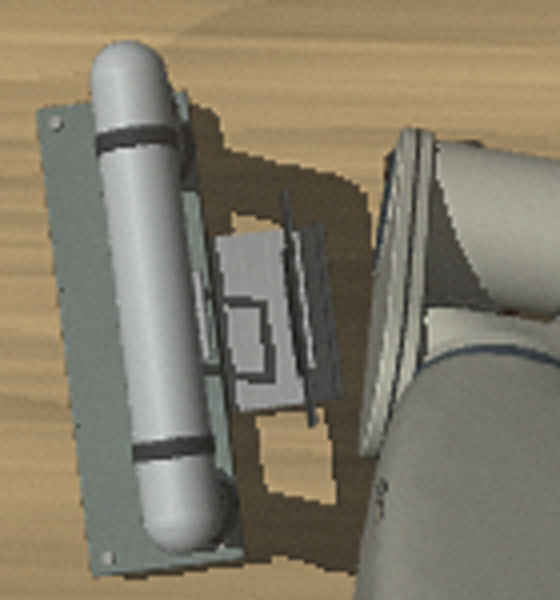

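Emit:
move_arm(
  increments=[255,0,0,40,0,255,0,0,73,0,255,20,0,73,0,255,45,0,73,0,255,60,0,73,0,255,75,0,73,0,255,90,0,73,0,255,98,0,73,0,255,102,0,73,0,255,104,0,73,0,255,104,0,73,0],
)

```text
t: 5.72
ee_pos: [559.8, 32.5, 25.9]
orientation: [-2.051, -2.374, 0.008]
ft_force: [2.0, -6.8, 3.8]
width: 0.3
```

```bash
python3 -c "
from h import *
import pickle
st();d={n:cap(n) for n in('wrist','scene')};pickle.dump(d,open('e.pkl','wb'));save(d['wrist'][0],'e1');
save(cv2.resize(d['scene'][0][130:300,200:370],None,fx=3,fy=3),'e2')"
```

```text
5.725 [ 3.700e-02  6.270e-01  1.863e+00 -1.000e-03  6.570e-01 -1.080e-01] [559.8  32.5  25.9] [[-0.145, 0.989, -0.007], [0.989, 0.145, -0.001], [0.0, -0.007, -1.0]] [ 2.  -6.8  3.8] 0.3095586627362896
```

View pics/e1.png

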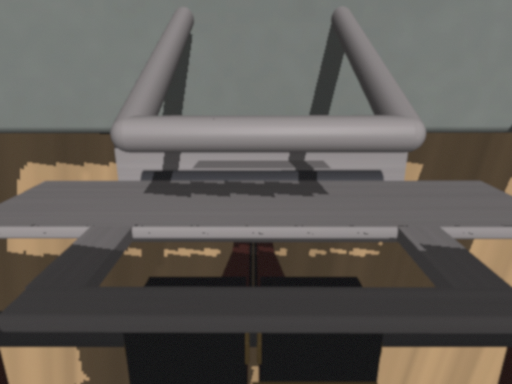

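View pics/e2.png

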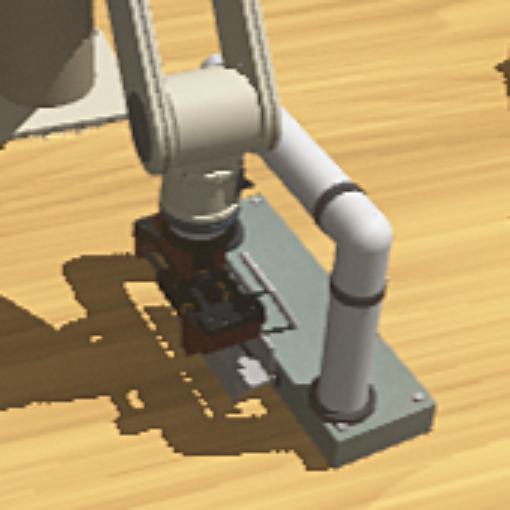

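```bash
cat >> h.py <<'E'
UP=np.array([546.67,138.46]);UA=1.7132
URm=np.array([[np.cos(UA),-np.sin(UA)],[np.sin(UA),np.cos(UA)]])
def U(c,u,v,z): return np.round(URm.T@(ray(c,u,v,z)[:2]-UP),1)
def toU(p): return np.round(URm.T@(np.array(p[:2])-UP),1)
E
python3 - <<'E'
from h import *
import pickle
c=pickle.load(open('e.pkl','rb'))['wrist']
print(toU(c[1][:3,3]),c[1][2,3],toU(ctrl.get_obs()['ee_pos']))
for u,v,z in[(118,133,113),(420,133,113),(268,116,113),(268,150,113),(186,14,45),(342,14,45),(256,129,45)]: print(u,v,z,U(c,u,v,z))
for q in [(-37,30,113),(-37,-30,113),(-1,30,45),(-1,-30,45),(-45,0,45),(-65,90,47),(-95,70,44)]:
    w=URm@np.array(q[:2])+UP; print(q,proj(c,[*w,q[2]]))
E
```

```text
[-28.1   2.4] 189.16856792001877 [-106.7    2.1]
118 133 113 [-37.3  32.9]
420 133 113 [-37. -34.]
268 116 113 [-33.4  -0.4]
268 150 113 [-40.9  -0.5]
186 14 45 [-0.2 29.1]
342 14 45 [ -0.1 -30.4]
256 129 45 [-43.6   2.1]
(-37, 30, 113) [130.82022512 131.72715584]
(-37, -30, 113) [401.93051264 133.04282954]
(-1, 30, 45) [183.74268454  16.20286282]
(-1, -30, 45) [340.73071581  16.65700974]
(-45, 0, 45) [260.89497637 132.47869368]
(-65, 90, 47) [ 51.96227356 178.72244917]
(-95, 70, 44) [109.10983465 239.9274455 ]
```

Emit:
move_arm(
  increments=[255,2,0,0,0,255,3,0,0,0,255,3,0,0,0],
)

```text
t: 6.2
ee_pos: [559.8, 32.6, 25.9]
orientation: [-2.052, -2.376, 0.011]
ft_force: [2.6, -18.7, 3.2]
width: 0.4
```

```bash
python3 -c "
from h import *
st();o=ctrl.get_obs();print(toU(o['ee_pos']))"
```

```text
6.2 [ 0.039  0.627  1.864 -0.006  0.657 -0.103] [559.8  32.6  25.9] [[-0.146, 0.989, -0.006], [0.989, 0.146, -0.004], [-0.003, -0.007, -1.0]] [  2.6 -18.7   3.2] 0.3836626894646972
[-106.6    2.1]
```

Run:
```python
from h import *
import pickle
D=pickle.load(open('a.pkl','rb'))
c=D['top']
for u,v,z in[(398,201.3,135)]: print(ray(c,u,v,z))
# scene handle top crop a4 (140,190)/5+(90,190)
print(ray(D['scene'],90+140/5,190+190/5,135))
# stand top corners a3
P=[(250,240),(338,218),(380,330),(300,352)]
for u,v in P: print(np.round(ray(c,310+u/4,130+v/4,45),1))
print('tin',ray(c,361,155,60),'sander',ray(c,338.5,205.5,34))
for u,v in[(403,236),(383,252)]: print('or',ray(c,u,v,100))
```

```text
[ 466.81805955 -386.33644862  135.        ]
[ 461.86031588 -396.39223856  135.        ]
[ 502.5 -341.5   45. ]
[ 521.5 -411.1   45. ]
[ 434.3 -445.1   45. ]
[ 415.6 -381.9   45. ]
tin [ 609.82703528 -299.30568041   60.        ] sander [ 451.39717813 -237.5888082    34.        ]
or [ 364.37868626 -416.32086434  100.        ]
or [ 315.60347431 -356.55137285  100.        ]
```

Emit:
move_arm(
  increments=[255,-55,0,0,0,255,-100,0,-30,0,255,-145,-15,-70,10,0,-190,-40,-110,20,0,-240,-60,-150,30,0,-290,-80,-180,40,0,-330,-110,-200,50,0,-370,-135,-220,60,0,-407,-155,-234,70,0,-407,-155,-234,76,0,-407,-155,-234,76,0,-407,-155,-234,76],
)

```text
t: 7.7
ee_pos: [466.9, -390.9, 261.3]
orientation: [3.08, 0.613, -0.012]
ft_force: [-0.0, -0.6, -0.4]
width: 86.4
```

```bash
python3 -c "
from h import *
import pickle
st();d={n:cap(n) for n in('wrist','scene')};pickle.dump(d,open('f.pkl','wb'));save(d['wrist'][0],'f1');
save(d['scene'][0],'f2')"
```

```text
7.7 [-0.713  0.361  1.629 -0.007  1.155  0.467] [ 466.9 -390.9  261.3] [[0.924, 0.383, -0.007], [0.383, -0.924, -0.002], [-0.008, -0.001, -1.0]] [-0.  -0.6 -0.4] 86.4275391928154
```

View pics/f1.png

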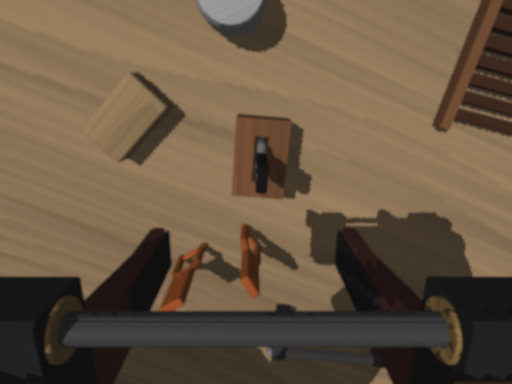

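View pics/f2.png

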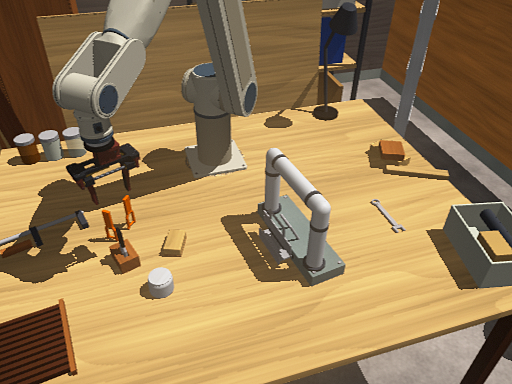

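```bash
python3 -c "
from h import *
import pickle
d=pickle.load(open('f.pkl','rb'))
save(cv2.resize(d['wrist'][0][105:205,215:315],None,fx=6,fy=6,interpolation=cv2.INTER_CUBIC),'f3')"
```

```text
(no output)
```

View pics/f3.png

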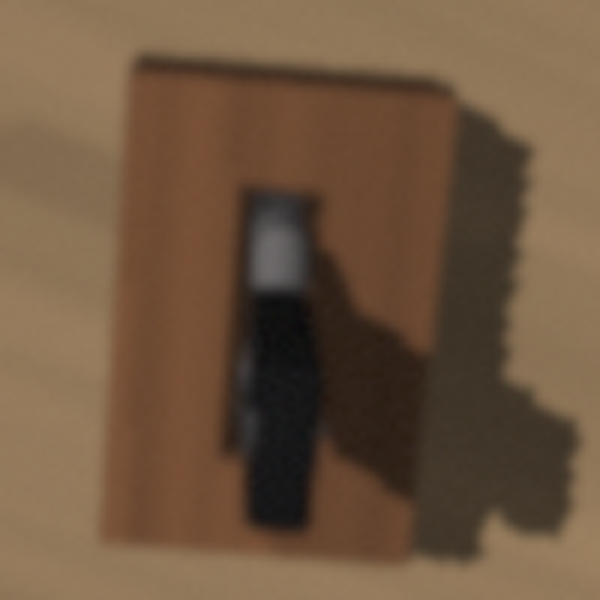

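Run:
```python
from h import *
import pickle
c=pickle.load(open('f.pkl','rb'))['wrist']
g=lambda u,v,z:ray(c,215+u/6,105+v/6,z)
t=g(278,527,135);print('handle near edge',t, 'center guess',g(283,436,135))
A=[g(135,68,45),g(455,88,45),g(412,560,45),g(103,542,45)];print(np.round(A,1),'c',np.mean(A,0))
for i,j in((3,0),(2,1)): e=A[j]-A[i];print(np.degrees(np.arctan2(e[1],e[0])),np.linalg.norm(e))
e=A[1]-A[0];print(np.degrees(np.arctan2(e[1],e[0])),np.linalg.norm(e))
s=[g(243,190,45),g(312,190,45),g(228,452,45)];print(np.round(s,1))
# scan model: hook at stand centre
C=np.mean(A,0)[:2]
for az in(17,19,21):
    a=np.radians(az);x=np.array([np.cos(a),np.sin(a)]);y=np.array([-np.sin(a),np.cos(a)])
    print(az,[np.round((proj(c,[*(C+sx*13*x+sy*5*y),135])-[215,105])*6) for sx,sy in((1,1),(1,-1),(-1,-1),(-1,1))])
```

```text
handle near edge [ 459.52988771 -401.54788577  135.        ] center guess [ 472.59415014 -396.80583613  135.        ]
[[ 505.  -356.4   45. ]
 [ 524.  -411.5   45. ]
 [ 438.5 -441.1   45. ]
 [ 418.9 -384.2   45. ]] c [ 471.58973077 -398.29448743   45.        ]
17.84382163391917 90.45942181879926
19.096718846034324 90.42928354531888
-70.96841366343953 58.23963956899376
[[ 492.2 -383.    45. ]
 [ 497.  -394.8   45. ]
 [ 444.9 -399.6   45. ]]
17 [array([265., 356.]), array([334., 362.]), array([314., 534.]), array([247., 527.])]
19 [array([261., 357.]), array([331., 361.]), array([317., 533.]), array([250., 529.])]
21 [array([258., 358.]), array([328., 360.]), array([320., 532.]), array([253., 530.])]
```

Emit:
move_arm(
  increments=[0,3.5,8,50,4,0,3.5,8,100,4,0,3.5,8,150,4,0,3.5,8,173,4,0,3.5,8,173,4,255,3.5,8,173,4,255,3.5,8,173,4,255,3.5,8,173,4,255,3.5,8,173,4,255,3.5,8,173,4,255,3.5,8,173,4],
)

```text
t: 9.18
ee_pos: [472.2, -397.5, 88.5]
orientation: [3.099, 0.504, -0.012]
ft_force: [-0.9, -0.3, -0.7]
width: 31.2
```

```bash
python3 -c "
from h import *
st();d=cap('wrist');save(d[0],'g1');c=cap('scene');save(cv2.resize(c[0][180:300,50:210],None,fx=4,fy=4),'g2')"
```

```text
9.175 [-0.716  0.586  1.722 -0.009  0.837  0.539] [ 472.2 -397.5   88.5] [[0.948, 0.317, -0.007], [0.317, -0.948, -0.003], [-0.008, 0.0, -1.0]] [-0.9 -0.3 -0.7] 31.236245700852265
```

View pics/g1.png

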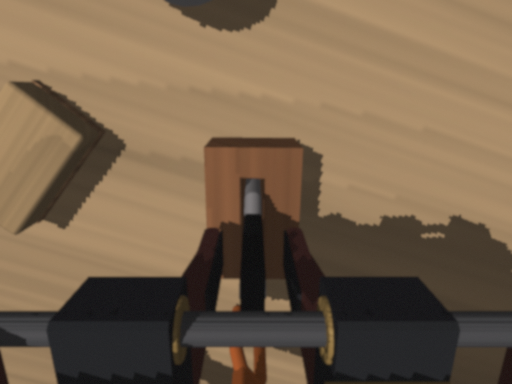

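View pics/g2.png

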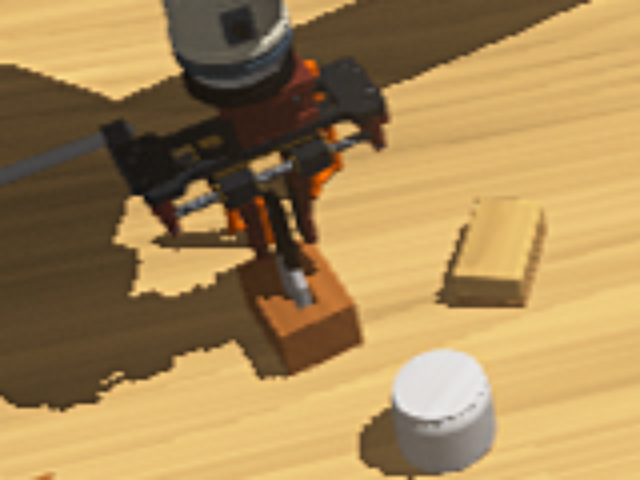

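Emit:
move_arm(
  increments=[255,0,0,0,0,255,0,0,0,0,255,0,0,0,0,255,0,0,0,0,255,0,0,-20,0,255,0,0,-60,0,255,0,0,-120,0,255,0,0,-180,0,255,0,0,-240,-10,255,0,0,-300,-20,255,0,0,-300,-20],
)

```text
t: 10.65
ee_pos: [475.9, -397.8, 395.8]
orientation: [2.956, 1.034, -0.003]
ft_force: [0.0, -0.8, -2.8]
width: 9.7
```

```bash
python3 -c "
from h import *
st();d=cap('wrist');save(d[0],'i1')"
```

```text
10.65 [-0.712  0.27   1.452 -0.007  1.412  0.187] [ 475.9 -397.8  395.8] [[0.782, 0.623, 0.002], [0.623, -0.782, -0.01], [-0.005, 0.009, -1.0]] [ 0.  -0.8 -2.8] 9.714845154946692
```

View pics/i1.png

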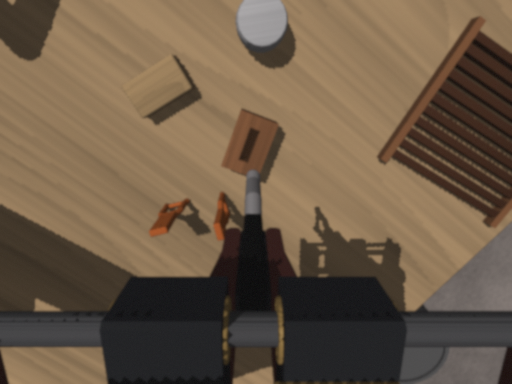

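Emit:
move_arm(
  increments=[255,48,-32,-10,-8,255,97,-65,-20,-16,255,146,-97,-30,-24,255,195,-130,-40,-32,255,245,-162,-50,-40,255,294,-195,-55,-48,255,343,-227,-55,-56,255,392,-260,-55,-60,255,392,-260,-55,-60],
)

```text
t: 11.82
ee_pos: [619.8, 54.5, 440.9]
orientation: [-2.046, -2.382, 0.014]
ft_force: [-0.3, -0.3, -2.0]
width: 9.9
```

```bash
python3 -c "
from h import *
st()"
```

```text
11.825 [ 0.071  0.261  1.369 -0.005  1.52  -0.08 ] [619.8  54.5 440.9] [[-0.151, 0.989, -0.007], [0.989, 0.151, -0.006], [-0.005, -0.008, -1.0]] [-0.3 -0.3 -2. ] 9.907613265400398
```

Emit:
move_arm(
  increments=[255,60,0,-10,0,255,120,0,-20,0,255,180,-10,-30,0,255,240,-30,-40,0,255,300,-50,-50,0,255,350,-80,-65,0,255,400,-110,-80,0,255,450,-145,-95,0,255,490,-190,-110,0,255,525,-240,-125,0,255,555,-290,-140,0,255,585,-340,-160,0],
)

```text
t: 13.32
ee_pos: [195.8, 581.8, 599.6]
orientation: [-2.05, -2.38, 0.02]
ft_force: [-0.1, -0.5, -2.9]
width: 10.3
```

Emit:
move_arm(
  increments=[255,30,-45,-20,0,255,60,-90,-40,0,255,85,-140,-55,0,255,110,-190,-75,0,255,130,-240,-95,0,255,145,-275,-115,0,255,150,-285,-140,0,255,150,-285,-140,0],
)

```text
t: 14.32
ee_pos: [-107.0, 690.1, 740.7]
orientation: [-2.051, -2.379, 0.02]
ft_force: [0.4, -0.7, -2.4]
width: 9.6
```

```bash
python3 -c "
from h import *
st()"
```

```text
14.325 [1.703 0.513 0.371 0.012 2.265 1.564] [-107.   690.1  740.7] [[-0.147, 0.989, -0.008], [0.989, 0.147, -0.009], [-0.008, -0.01, -1.0]] [ 0.4 -0.7 -2.4] 9.624039088823348
```

Now over-reach outward (tool +x is radial here) and see whether the tool tilts.

Emit:
move_arm(
  increments=[255,40,0,0,0,255,80,0,0,0,255,120,0,0,0,255,120,0,0,0],
)

```text
t: 14.82
ee_pos: [-118.3, 774.2, 701.2]
orientation: [-2.042, -2.364, -0.004]
ft_force: [0.5, 0.5, -2.9]
width: 10.2
```

```bash
python3 -c "
from h import *
st()"
```

```text
14.825 [1.703 0.721 0.096 0.014 2.309 1.567] [-118.3  774.2  701.2] [[-0.145, 0.989, -0.012], [0.989, 0.145, 0.014], [0.016, -0.01, -1.0]] [ 0.5  0.5 -2.9] 10.154655356971695
```

Emit:
move_arm(
  increments=[255,45,0,-42,0,255,90,0,-84,0,255,135,0,-126,0,255,180,0,-168,0,255,225,0,-210,0,255,270,0,-252,0],
)

```text
t: 15.58
ee_pos: [-117.5, 779.1, 710.7]
orientation: [-2.022, -2.341, -0.043]
ft_force: [-0.2, -0.1, -2.7]
width: 9.4
```

```bash
python3 -c "
from h import *
st()"
```

```text
15.575 [1.701 0.714 0.087 0.015 2.286 1.565] [-117.5  779.1  710.7] [[-0.145, 0.989, -0.018], [0.988, 0.145, 0.053], [0.055, -0.01, -0.998]] [-0.2 -0.1 -2.7] 9.384193707888228
```

Emit:
move_arm(
  increments=[255,440,0,-420,0],
)

```text
t: 15.7
ee_pos: [-117.8, 783.5, 718.0]
orientation: [-2.005, -2.32, -0.077]
ft_force: [0.6, 0.3, -1.5]
width: 9.9
```

```bash
python3 -c "
from h import *
st()"
```

```text
15.7 [1.7   0.705 0.088 0.015 2.26  1.565] [-117.8  783.5  718. ] [[-0.144, 0.989, -0.023], [0.986, 0.146, 0.086], [0.089, -0.01, -0.996]] [ 0.6  0.3 -1.5] 9.888482055562195
```

Emit:
move_arm(
  increments=[255,480,0,-400,0],
)

```text
t: 15.82
ee_pos: [-118.0, 788.5, 726.7]
orientation: [-1.985, -2.297, -0.114]
ft_force: [-0.1, 0.3, -2.7]
width: 9.9
```

Emit:
move_arm(
  increments=[255,490,0,-390,0],
)

```text
t: 15.95
ee_pos: [-118.5, 794.3, 734.7]
orientation: [-1.965, -2.273, -0.151]
ft_force: [0.7, 0.0, -2.4]
width: 9.6
```

Emit:
move_arm(
  increments=[255,500,0,-380,0],
)

```text
t: 16.08
ee_pos: [-119.0, 800.1, 743.2]
orientation: [-1.944, -2.249, -0.187]
ft_force: [-0.6, -0.4, -1.9]
width: 9.7
```

Emit:
move_arm(
  increments=[255,510,0,-360,0],
)

```text
t: 16.2
ee_pos: [-119.4, 806.0, 751.8]
orientation: [-1.924, -2.224, -0.223]
ft_force: [0.5, -0.3, -2.4]
width: 9.9
```

Emit:
move_arm(
  increments=[255,520,0,-350,0],
)

```text
t: 16.32
ee_pos: [-119.9, 811.9, 760.9]
orientation: [-1.902, -2.199, -0.259]
ft_force: [0.5, 0.2, -2.1]
width: 9.9
```

```bash
python3 -c "
from h import *
st()"
```

```text
16.325 [1.697 0.663 0.087 0.02  2.108 1.564] [-119.9  811.9  760.9] [[-0.137, 0.989, -0.052], [0.95, 0.146, 0.276], [0.28, -0.012, -0.96]] [ 0.5  0.2 -2.1] 9.935981052731092
```

Emit:
move_arm(
  increments=[255,540,0,-310,0],
)

```text
t: 16.45
ee_pos: [-120.6, 819.3, 769.2]
orientation: [-1.88, -2.173, -0.295]
ft_force: [0.0, 0.6, -3.1]
width: 9.4
```

Emit:
move_arm(
  increments=[255,550,0,-300,0],
)

```text
t: 16.58
ee_pos: [-121.4, 826.8, 777.4]
orientation: [-1.858, -2.147, -0.329]
ft_force: [-0.4, 1.0, -1.8]
width: 9.6
```

Emit:
move_arm(
  increments=[255,560,0,-280,0],
)

```text
t: 16.7
ee_pos: [-122.2, 834.1, 786.3]
orientation: [-1.835, -2.12, -0.364]
ft_force: [-0.6, -0.3, -1.9]
width: 9.8
```

Emit:
move_arm(
  increments=[255,570,0,-260,0],
)

```text
t: 16.82
ee_pos: [-122.9, 841.5, 795.5]
orientation: [-1.812, -2.093, -0.398]
ft_force: [-0.3, -0.3, -2.6]
width: 9.9
```

Emit:
move_arm(
  increments=[255,580,0,-240,0],
)

```text
t: 16.95
ee_pos: [-123.7, 849.1, 804.9]
orientation: [-1.788, -2.065, -0.431]
ft_force: [-0.1, -0.1, -3.1]
width: 9.8
```

Emit:
move_arm(
  increments=[255,580,0,-220,0],
)

```text
t: 17.08
ee_pos: [-124.4, 856.4, 814.9]
orientation: [-1.764, -2.037, -0.465]
ft_force: [-0.1, -0.6, -3.0]
width: 9.9
```

Emit:
move_arm(
  increments=[255,590,0,-200,0],
)

```text
t: 17.2
ee_pos: [-125.2, 863.7, 825.2]
orientation: [-1.739, -2.008, -0.498]
ft_force: [-0.7, -0.6, -1.9]
width: 10.1
```

```bash
python3 -c "
from h import *
st()"
```

```text
17.2 [1.692 0.625 0.087 0.026 1.857 1.564] [-125.2  863.7  825.2] [[-0.116, 0.989, -0.09], [0.833, 0.146, 0.534], [0.542, -0.013, -0.841]] [-0.7 -0.6 -1.9] 10.071306006833673
```

Emit:
move_arm(
  increments=[255,-51,31,-15,0,255,-102,62,-30,0,255,-153,93,-46,0,255,-204,124,-61,0,255,-255,156,-76,0,255,-306,187,-92,0,255,-357,218,-107,0,255,-408,249,-122,0,255,-460,281,-138,0,255,-511,312,-153,0,255,-562,343,-168,0,255,-613,374,-183,0],
)

```text
t: 18.7
ee_pos: [322.2, 321.9, 646.9]
orientation: [-1.74, -2.008, -0.502]
ft_force: [0.4, 0.7, -3.1]
width: 9.9
```

```bash
cat >> h.py <<'E'
def rel(w,yaw=0):
    o=ctrl.get_obs();M=R.from_rotvec(o['orientation']).as_matrix();return np.round(M.T@(np.array(w)-np.array(o['ee_pos'])),1)
def W(u): return np.append(URm@np.array(u[:2])+UP,u[2])
def tipU():
    o=ctrl.get_obs();M=R.from_rotvec(o['orientation']).as_matrix();t=np.array(o['ee_pos'])+79.5*M[:,2]
    B=np.eye(3);B[:2,:2]=URm
    print('TCP',np.append(toU(o['ee_pos']),o['ee_pos'][2]),'tip',np.append(toU(t),t[2]),'axes(unit)',np.round(B.T@M,3).tolist())
    return B.T@M
E
python3 -c "
from h import *
st();print(rel([640,-60,520]))"
```

```text
18.7 [ 0.39  -0.191  1.518  0.559  1.654  0.34 ] [322.2 321.9 646.9] [[-0.117, 0.989, -0.087], [0.832, 0.145, 0.535], [0.542, -0.01, -0.84]] [ 0.4  0.7 -3.1] 9.920240195252775
[-423.7  260.2 -125.4]
```

Emit:
move_arm(
  increments=[255,-52,32,-15,0,255,-104,64,-30,0,255,-156,96,-46,0,255,-208,128,-62,0,255,-260,160,-78,0,255,-312,192,-92,0,255,-365,225,-108,0,255,-424,260,-125,0,255,-424,260,-125,0],
)

```text
t: 19.82
ee_pos: [641.7, -63.1, 516.3]
orientation: [-1.744, -2.004, -0.501]
ft_force: [0.2, -0.2, -3.0]
width: 9.7
```

```bash
python3 -c "
from h import *
st();tipU();print(rel(W([-188,-65,185])))
c=cap('scene');save(c[0],'j1');d=cap('wrist');save(d[0],'j2')"
```

```text
19.825 [-0.347  0.399  1.126  0.52   1.878 -0.391] [641.7 -63.1 516.3] [[-0.112, 0.99, -0.086], [0.833, 0.141, 0.535], [0.542, -0.012, -0.84]] [ 0.2 -0.2 -3. ] 9.691100936403434
TCP [-213.          -65.5         516.29961013] tip [-169.9         -64.7         449.49829723] axes(unit) [[0.84, -0.001, 0.542], [-0.007, -1.0, 0.01], [0.542, -0.012, -0.84]]
[-158.6    3.4  291.9]
```

View pics/j1.png

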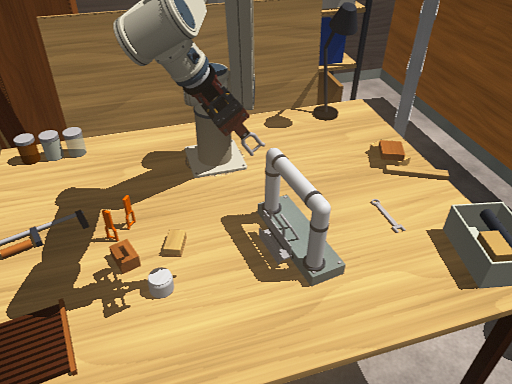

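View pics/j2.png

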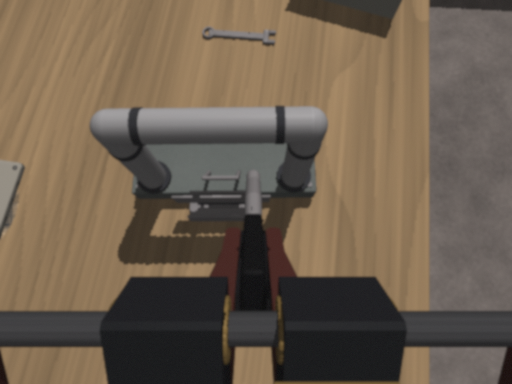

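Emit:
move_arm(
  increments=[255,-28,1,52,0,255,-56,1,104,0,255,-84,2,156,0,255,-112,2,208,0,255,-140,3,260,0,255,-158,3,292,0,255,-158,3,292,0],
)

```text
t: 20.8
ee_pos: [634.9, -34.2, 186.1]
orientation: [-1.74, -2.004, -0.499]
ft_force: [-0.2, 0.4, -1.5]
width: 9.7
```

```bash
python3 -c "
from h import *
st();tipU();
c=cap('scene');save(cv2.resize(c[0][140:300,210:360],None,fx=4,fy=4,interpolation=cv2.INTER_CUBIC)[:600],'k1');d=cap('wrist');save(d[0],'k2')"
```

```text
20.8 [-0.311  0.615  1.523  0.521  1.327 -0.664] [634.9 -34.2 186.1] [[-0.114, 0.989, -0.09], [0.832, 0.144, 0.536], [0.543, -0.014, -0.839]] [-0.2  0.4 -1.5] 9.744827334271436
TCP [-183.4         -62.8         186.13586212] tip [-140.2         -61.8         119.40577717] axes(unit) [[0.839, 0.003, 0.543], [-0.005, -1.0, 0.013], [0.543, -0.014, -0.839]]
```

View pics/k1.png

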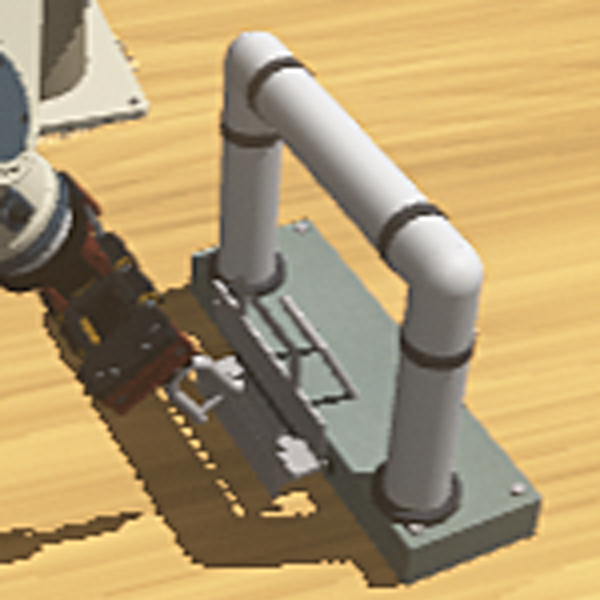

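View pics/k2.png

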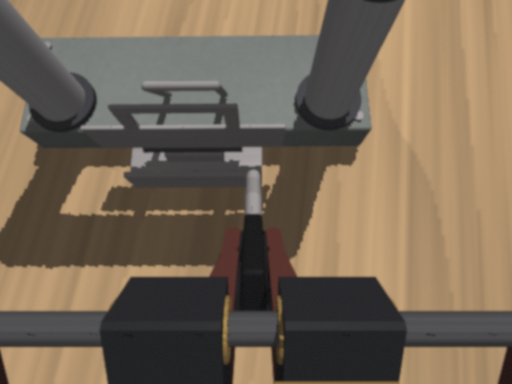

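```bash
cat > wp.py <<'E'
from h import *
import sys
def go(wps):
    A=tipU();o=ctrl.get_obs();M=R.from_rotvec(o['orientation']).as_matrix();t=np.array(o['ee_pos'])+79.5*M[:,2]
    t=np.append(URm.T@(t[:2]-UP),t[2])
    for w in wps: print(w,np.round(A.T@(np.array(w)-t),1).tolist())
E
python3 -c "
from wp import *
go([(-110,-66,85),(-92,-66,78),(-75,-66,77),(-66,-66,76),(-58,-66,74),(-51,-66,69),(-45,-66,62),(-35,-66,62),(-20,-66,61),(-12,-66,60.5)])"
```

```text
TCP [-184.9         -65.2         189.57064833] tip [-141.9         -64.6         122.73461522] axes(unit) [[0.841, 0.002, 0.541], [-0.003, -1.0, 0.007], [0.541, -0.008, -0.841]]
(-110, -66, 85) [6.4, 1.8, 49.0]
(-92, -66, 78) [17.7, 1.8, 64.6]
(-75, -66, 77) [31.5, 1.9, 74.6]
(-66, -66, 76) [38.5, 1.9, 80.4]
(-58, -66, 74) [44.1, 1.9, 86.4]
(-51, -66, 69) [47.3, 2.0, 94.4]
(-45, -66, 62) [48.6, 2.0, 103.5]
(-35, -66, 62) [57.0, 2.1, 108.9]
(-20, -66, 61) [69.0, 2.1, 117.9]
(-12, -66, 60.5) [75.5, 2.1, 122.6]
```

Emit:
move_arm(
  increments=[255,6,2,49,0,255,18,2,65,0,255,31,2,75,0,255,38,2,80,0,255,44,2,86,0,255,47,2,94,0,255,48,2,103,0,255,48,2,103,0],
)

```text
t: 21.9
ee_pos: [624.7, 60.4, 128.4]
orientation: [-1.741, -2.008, -0.503]
ft_force: [-0.3, 0.3, -2.0]
width: 9.8
```

```bash
python3 -c "
from h import *
st();tipU();
c=cap('scene');save(cv2.resize(c[0][140:300,210:360],None,fx=4,fy=4,interpolation=cv2.INTER_CUBIC)[:600],'l1');d=cap('wrist');save(d[0],'l2')"
```

```text
21.9 [-0.178  0.648  1.626  0.595  1.152 -0.647] [624.7  60.4 128.4] [[-0.116, 0.99, -0.085], [0.832, 0.144, 0.535], [0.542, -0.009, -0.84]] [-0.3  0.3 -2. ] 9.8250244134628
TCP [-88.4        -66.2        128.42836649] tip [-45.3        -65.5         61.62152171] axes(unit) [[0.84, 0.002, 0.542], [-0.003, -1.0, 0.008], [0.542, -0.009, -0.84]]
```

View pics/l1.png

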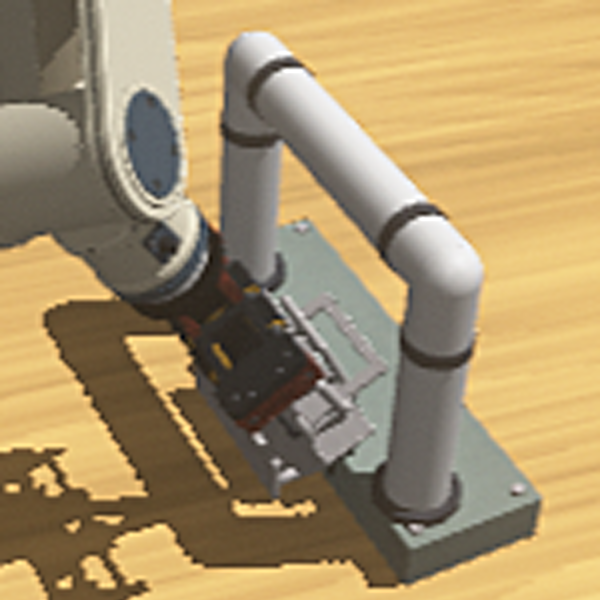

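View pics/l2.png

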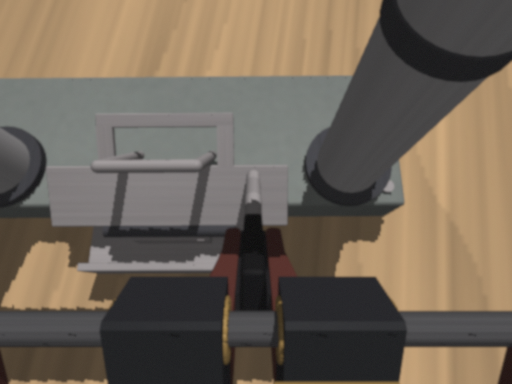

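```bash
python3 -c "
from wp import *
go([(-38,-66,63),(-28,-66,62.5),(-18,-66,61.5),(-12,-66,60.5),(-12,-66,59.5)])"
```

```text
TCP [-88.7        -66.2        128.47750007] tip [-45.7        -65.5         61.65029059] axes(unit) [[0.841, 0.002, 0.542], [-0.003, -1.0, 0.008], [0.542, -0.009, -0.841]]
(-38, -66, 63) [7.2, 0.5, 3.0]
(-28, -66, 62.5) [15.3, 0.5, 8.9]
(-18, -66, 61.5) [23.2, 0.5, 15.1]
(-12, -66, 60.5) [27.7, 0.6, 19.2]
(-12, -66, 59.5) [27.2, 0.6, 20.0]
```

Emit:
move_arm(
  increments=[255,7,0,3,0,255,15,0,9,0,255,23,0,15,0,255,28,0,19,0,255,27,0,20,0,255,27,0,20,0],
)

```text
t: 22.75
ee_pos: [619.7, 93.4, 126.1]
orientation: [-1.741, -2.008, -0.503]
ft_force: [-0.9, 0.6, -2.1]
width: 9.9
```

```bash
python3 -c "
from h import *
st();tipU();
c=cap('scene');save(cv2.resize(c[0][140:300,210:360],None,fx=4,fy=4,interpolation=cv2.INTER_CUBIC)[:600],'m1');d=cap('wrist');save(d[0],'m2')"
```

```text
22.75 [-0.13   0.64   1.65   0.616  1.118 -0.623] [619.7  93.4 126.1] [[-0.116, 0.989, -0.086], [0.832, 0.144, 0.535], [0.542, -0.009, -0.84]] [-0.9  0.6 -2.1] 9.923059908808215
TCP [-55.         -65.9        126.08598818] tip [-11.9        -65.2         59.27280202] axes(unit) [[0.84, 0.002, 0.542], [-0.003, -1.0, 0.009], [0.542, -0.009, -0.84]]
```

View pics/m1.png

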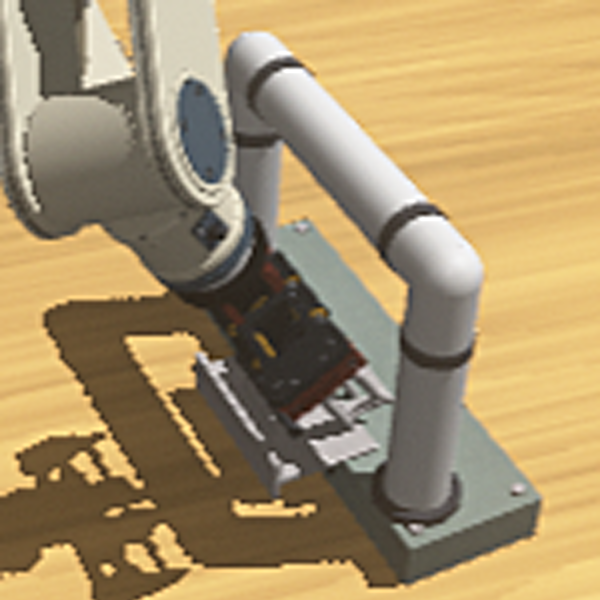

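View pics/m2.png

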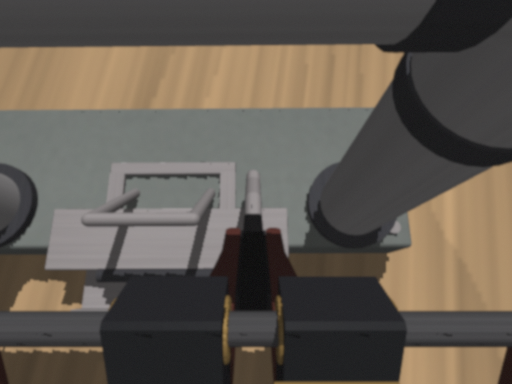

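```bash
python3 -c "
from h import *
import pickle
c=cap('wrist')
for ph in (0,.05,.12,.25):
  def P(r,y): 
    x=-65+r*np.cos(ph)-2*np.sin(ph)*1; z=47.5+r*np.sin(ph)+2*np.cos(ph); return np.round(proj(c,W([x,y,z])))
  print(ph,[P(*a) for a in((4,90),(4,-90),(50,90),(50,-90),(88,50),(88,-50))])
save(cv2.resize(c[0][140:290,30:310],None,fx=2.8,fy=2.8,interpolation=cv2.INTER_CUBIC),'m3')"
```

```text
0 [array([ 44., 268.]), array([288., 269.]), array([ 55., 208.]), array([287., 208.]), array([112., 162.]), array([236., 162.])]
0.05 [array([ 44., 268.]), array([288., 269.]), array([ 53., 207.]), array([287., 207.]), array([109., 160.]), array([235., 160.])]
0.12 [array([ 44., 269.]), array([288., 269.]), array([ 50., 207.]), array([287., 207.]), array([106., 158.]), array([235., 158.])]
0.25 [array([ 44., 269.]), array([288., 269.]), array([ 45., 206.]), array([288., 206.]), array([ 99., 155.]), array([234., 155.])]
```

View pics/m3.png

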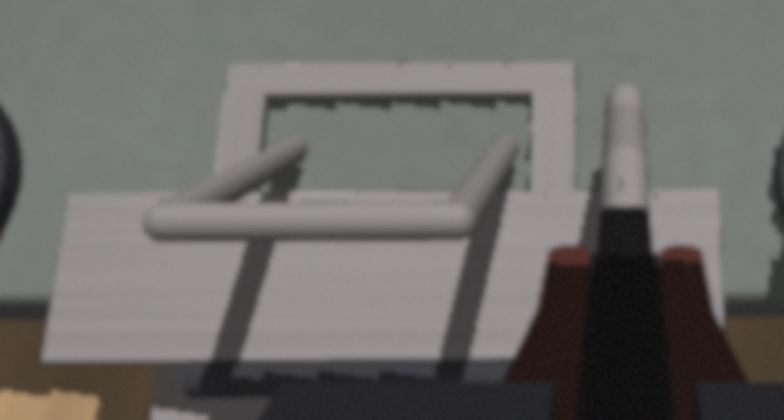

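```bash
python3 -c "
from h import *
im=ctrl.get_image('wrist');m=np.array(im['mount']);f=192/np.tan(np.radians(im['vertical_fov'])/2)
for p in [(21,0,79.5),(16,0,79.5),(21,0,24.5),(13,0,17.5),(13,0,-46.5)]:
  q=m[:3,:3].T@(np.array(p)-m[:3,3]);print(p,im['cx']+f*q[0]/q[2],im['cy']+f*q[1]/q[2])
from wp import *
go([(-66,-66,143),(-66,0,143),(-53.5,0,138)])
save(cv2.resize(im['frame'][160:240,210:300],None,fx=6,fy=6,interpolation=cv2.INTER_CUBIC),'m4')
"
```

```text
(21, 0, 79.5) 254.61143935029995 173.68101259908286
(16, 0, 79.5) 254.6005423940321 180.3152481122211
(21, 0, 24.5) 255.04178872639346 196.0708743139833
(13, 0, 17.5) 255.0849923801261 213.3581690369648
(13, 0, -46.5) 256.0607424651425 271.1933053567489
TCP [-55.5        -66.1        126.16450258] tip [-12.4        -65.4         59.33227856] axes(unit) [[0.841, 0.002, 0.542], [-0.003, -1.0, 0.008], [0.541, -0.009, -0.841]]
(-66, -66, 143) [0.3, -0.2, -99.3]
(-66, 0, 143) [0.1, -66.2, -98.8]
(-53.5, 0, 138) [7.9, -66.1, -87.8]
```

View pics/m4.png

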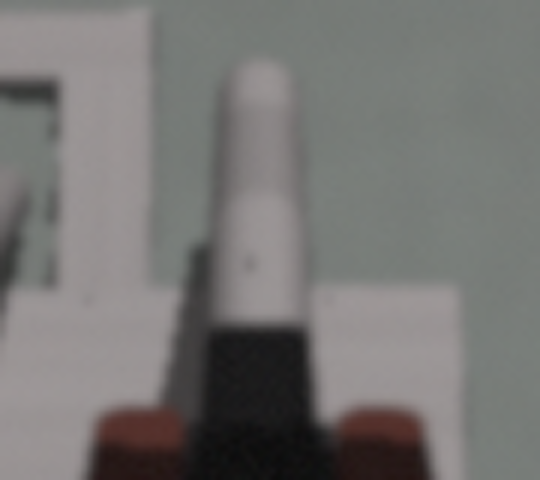

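Emit:
move_arm(
  increments=[255,0,0,-40,0,255,0,0,-100,0,255,0,-20,-100,0,255,3,-50,-100,0,255,6,-66,-100,0,255,6,-66,-90,0,255,6,-66,-88,0,255,6,-66,-88,0],
)

```text
t: 23.95
ee_pos: [562.0, 41.7, 203.4]
orientation: [-1.742, -2.008, -0.503]
ft_force: [0.2, 0.5, -1.8]
width: 10.3
```

```bash
python3 -c "
from wp import *
st();go([(-53.5,0,138)]);
c=cap('scene');save(cv2.resize(c[0][140:280,230:350],None,fx=4.2,fy=4.2,interpolation=cv2.INTER_CUBIC),'n1');d=cap('wrist');save(d[0],'n2')
for q in [(-37.2,33.5,113),(-37.2,-34.5,113),(-37.2,-.5,113)]: print(proj(d,W(q)))
"
```

```text
23.95 [-0.227  0.473  1.732  0.561  1.23  -0.641] [562.   41.7 203.4] [[-0.116, 0.99, -0.086], [0.833, 0.144, 0.535], [0.542, -0.009, -0.841]] [ 0.2  0.5 -1.8] 10.288684722929023
TCP [-98.          -1.4        203.44302335] tip [-54.9         -0.7        136.61632687] axes(unit) [[0.841, 0.002, 0.542], [-0.003, -1.0, 0.009], [0.542, -0.009, -0.841]]
(-53.5, 0, 138) [1.9, -0.7, -0.4]
[213.45370433 187.52650819]
[295.50155353 187.51258015]
[254.43025417 187.51955221]
```

View pics/n1.png

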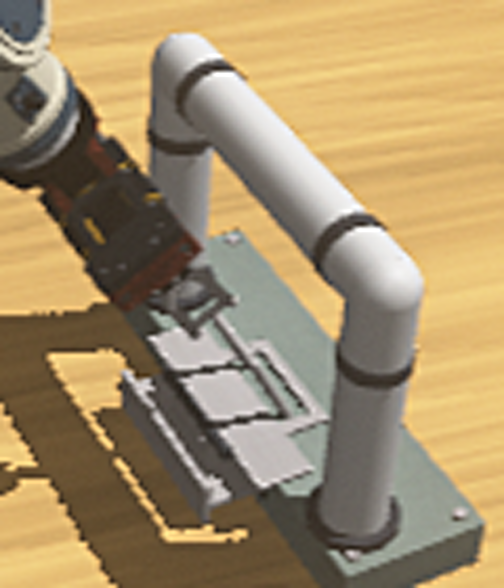

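View pics/n2.png

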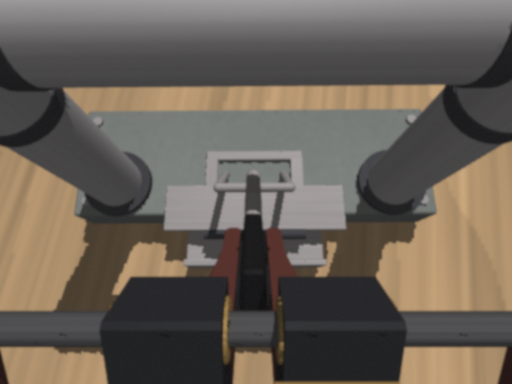

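```bash
python3 -c "
from h import *
c=cap('scene')
A=tipU();M=np.array([-54.9,-.7,136.6])
k=lambda p:np.round((proj(c,W(p))-[230,140])*8)
for s in(-16,16):
  for h in (0,50): print(s,h,k(M+s*A[:,0]-h*A[:,2]))
print([k((-37,y,113)) for y in(-30,0,30)])
save(cv2.resize(c[0][140:280,230:350],None,fx=8,fy=8,interpolation=cv2.INTER_CUBIC)[420:920,160:800],'n3')
"
```

```text
TCP [-98.2         -1.3        203.81303348] tip [-55.2         -0.6        136.97957096] axes(unit) [[0.841, 0.002, 0.541], [-0.003, -1.0, 0.008], [0.541, -0.009, -0.841]]
-16 0 [373. 641.]
-16 50 [314. 579.]
16 0 [437. 588.]
16 50 [380. 525.]
[array([479., 693.]), array([442., 645.]), array([406., 598.])]
```

View pics/n3.png

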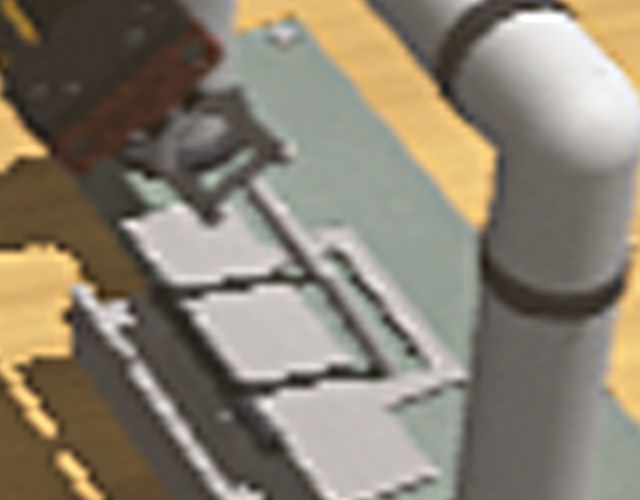

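Emit:
move_arm(
  increments=[255,0,0,20,0,255,0,0,35,0,255,0,0,47,0,255,0,0,58,0,255,0,0,66,0,255,0,0,72,0,255,0,0,76,0,255,0,0,76,0],
)

```text
t: 25.1
ee_pos: [555.2, 82.4, 139.8]
orientation: [-1.742, -2.008, -0.503]
ft_force: [0.1, 0.5, -2.4]
width: 9.7
```

```bash
python3 -c "
from wp import *
st();go([(-53.5,0,138)]);
c=cap('scene');save(cv2.resize(c[0][180:260,260:330],None,fx=7,fy=7,interpolation=cv2.INTER_CUBIC),'o1');d=cap('wrist');save(d[0],'o2')
"
```

```text
25.1 [-0.163  0.548  1.793  0.618  1.091 -0.678] [555.2  82.4 139.8] [[-0.116, 0.99, -0.086], [0.832, 0.144, 0.535], [0.542, -0.009, -0.84]] [ 0.1  0.5 -2.4] 9.726978244067825
TCP [-56.7         -0.5        139.79400143] tip [-13.7          0.2         72.97878124] axes(unit) [[0.84, 0.002, 0.542], [-0.003, -1.0, 0.009], [0.542, -0.009, -0.84]]
(-53.5, 0, 138) [1.7, -0.5, -76.2]
```

View pics/o1.png

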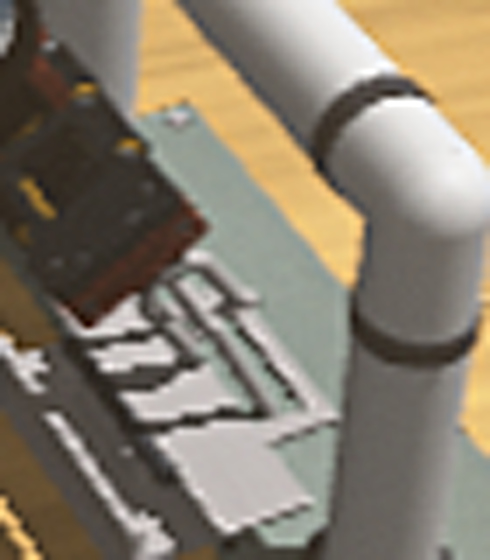

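View pics/o2.png

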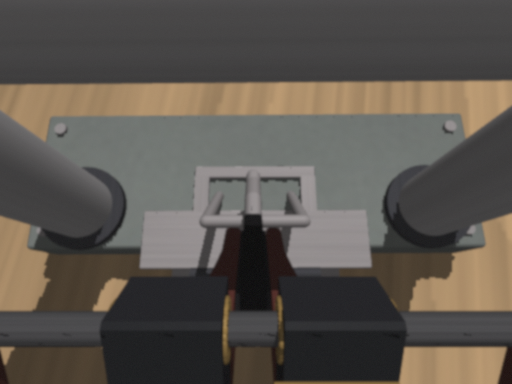

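Emit:
move_arm(
  increments=[255,0,0,2,0,255,0,0,3,0,255,0,0,4,0,255,0,0,4,0],
)

```text
t: 25.7
ee_pos: [555.1, 84.3, 136.7]
orientation: [-1.742, -2.009, -0.503]
ft_force: [-0.3, -0.0, -2.3]
width: 9.9
```

```bash
python3 -c "
from wp import *
st();go([(-53.5,0,138)]);
c=cap('scene');save(cv2.resize(c[0][195:245,265:325],None,fx=12,fy=12,interpolation=cv2.INTER_CUBIC),'o3');d=cap('wrist');save(cv2.resize(d[0][150:250,180:330],None,fx=5,fy=5,interpolation=cv2.INTER_CUBIC),'o4')
"
```

```text
25.7 [-0.159  0.552  1.795  0.622  1.083 -0.68 ] [555.1  84.3 136.7] [[-0.116, 0.99, -0.085], [0.833, 0.144, 0.535], [0.542, -0.008, -0.841]] [-0.3 -0.  -2.3] 9.852735600600711
TCP [-54.8         -0.7        136.68498229] tip [-11.8         -0.          69.85698466] axes(unit) [[0.841, 0.002, 0.542], [-0.003, -1.0, 0.008], [0.542, -0.008, -0.841]]
(-53.5, 0, 138) [1.8, -0.7, -79.9]
```

View pics/o3.png

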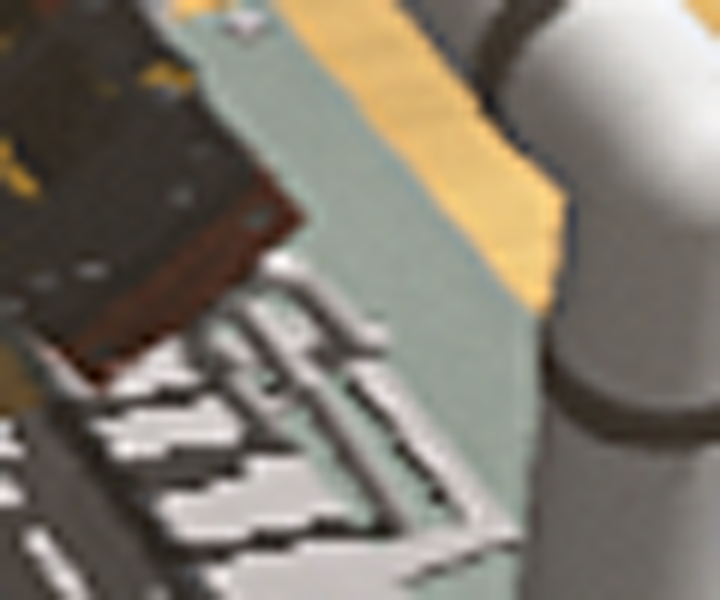

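View pics/o4.png

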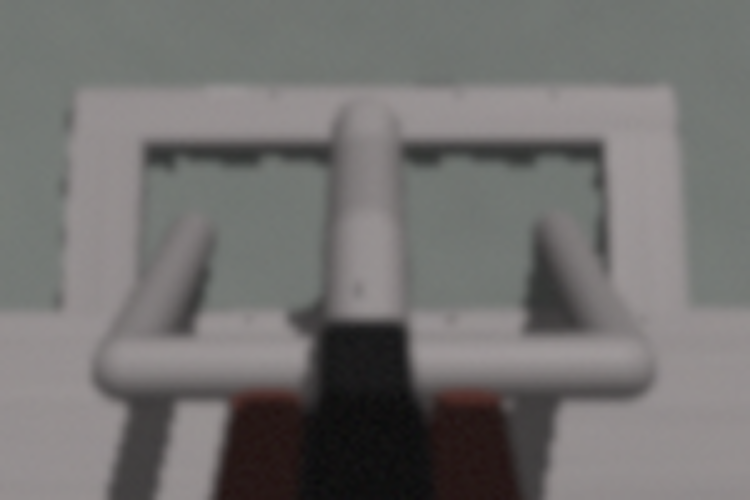

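Emit:
move_arm(
  increments=[255,0,0,2,0,255,0,0,3,0,255,0,0,3,0],
)

```text
t: 26.18
ee_pos: [555.4, 85.2, 135.4]
orientation: [-1.742, -2.01, -0.504]
ft_force: [-2.3, -6.8, 8.5]
width: 9.9
```

```bash
python3 -c "
from wp import *
st();go([(-53.5,0,138)])"
```

```text
26.175 [-0.158  0.554  1.796  0.624  1.08  -0.682] [555.4  85.2 135.4] [[-0.117, 0.99, -0.084], [0.833, 0.144, 0.535], [0.541, -0.007, -0.841]] [-2.3 -6.8  8.5] 9.88082593502808
TCP [-54.          -1.         135.36372346] tip [-11.          -0.5         68.51806614] axes(unit) [[0.841, 0.002, 0.541], [-0.002, -1.0, 0.007], [0.541, -0.007, -0.841]]
(-53.5, 0, 138) [1.8, -1.1, -81.4]
```

Emit:
move_arm(
  increments=[255,0,0,-2,0,255,0,0,-2,0,0,0,0,-2,0,0,0,0,-2,0,0,0,0,-2,0,0,0,0,-2,0,0,0,0,-2,0,0,0,0,-2,0],
)

```text
t: 27.18
ee_pos: [555.6, 84.1, 137.1]
orientation: [-1.742, -2.01, -0.504]
ft_force: [0.4, -0.3, 0.7]
width: 66.4
```

```bash
python3 -c "
from wp import *
st();tipU()
c=cap('scene');save(cv2.resize(c[0][180:270,240:340],None,fx=7,fy=6.5,interpolation=cv2.INTER_CUBIC),'p1');d=cap('wrist');save(d[0],'p2')
"
```

```text
27.175 [-0.159  0.551  1.795  0.622  1.083 -0.681] [555.6  84.1 137.1] [[-0.117, 0.99, -0.084], [0.833, 0.144, 0.535], [0.541, -0.007, -0.841]] [ 0.4 -0.3  0.7] 66.3673968418776
TCP [-55.1       -1.1      137.072723] tip [-12.1         -0.5         70.22597485] axes(unit) [[0.841, 0.002, 0.541], [-0.002, -1.0, 0.007], [0.541, -0.007, -0.841]]
```

View pics/p1.png

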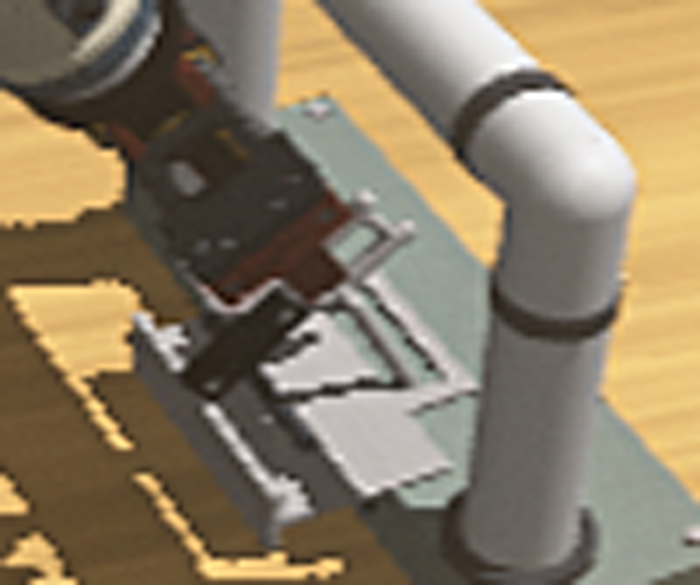

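View pics/p2.png

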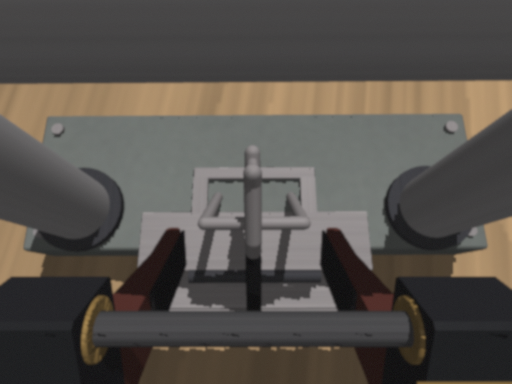

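Emit:
move_arm(
  increments=[0,0,0,-2,0,0,0,0,-2,0,0,0,0,-30,0,0,0,0,-80,0,0,0,0,-130,0,0,0,0,-180,0,0,0,0,-200,0,0,0,0,-200,0,0,0,0,-200,0],
)

```text
t: 28.4
ee_pos: [571.7, -22.3, 304.2]
orientation: [-1.741, -2.009, -0.503]
ft_force: [0.6, -0.3, 0.2]
width: 87.9
```

```bash
python3 -c "
from wp import *
st()
c=cap('scene');save(c[0],'q0');save(cv2.resize(c[0][180:270,240:340],None,fx=7,fy=6.5,interpolation=cv2.INTER_CUBIC),'q1');d=cap('wrist');save(cv2.resize(d[0][130:290,150:360],None,fx=3.5,fy=3.5,interpolation=cv2.INTER_CUBIC),'q2')
t=cap('top');save(t[0],'q3')
"
```

```text
28.4 [-0.324  0.393  1.597  0.504  1.458 -0.603] [571.7 -22.3 304.2] [[-0.117, 0.989, -0.085], [0.832, 0.144, 0.535], [0.542, -0.009, -0.84]] [ 0.6 -0.3  0.2] 87.91894287201967
```

View pics/q1.png

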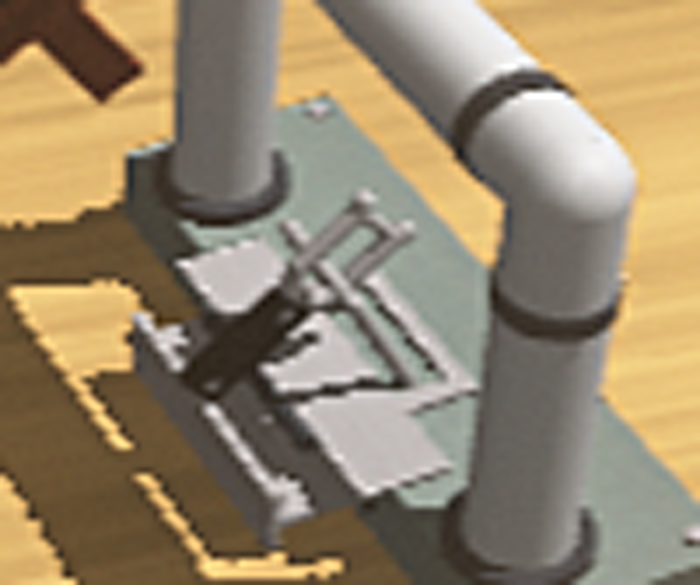

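View pics/q2.png

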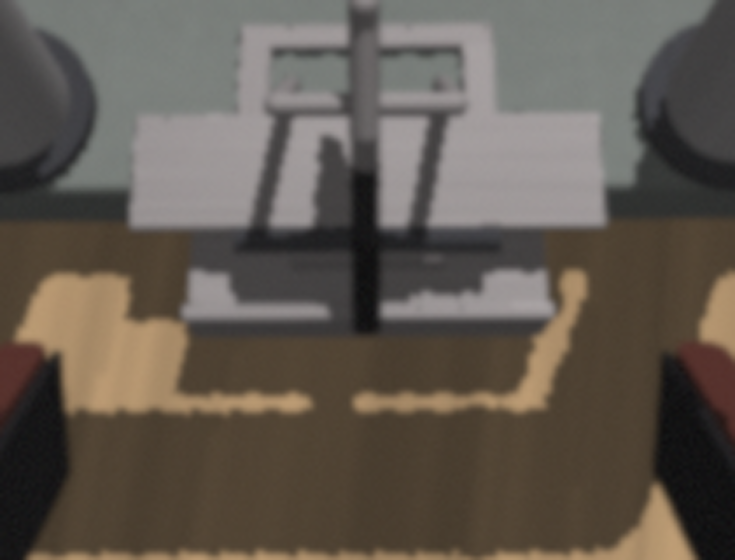

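View pics/q0.png

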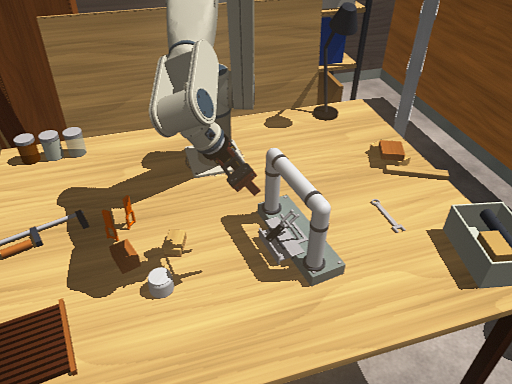

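```bash
python3 -c "
from h import *
print(ctrl.close_job())"
```

```text
the job is handed in; nothing more can be done
None
```

I pushed the slide home, folded the hasp flat and hooked the snap hook on the staple bar. I then backed the gripper away and handed the job in at about 28.6 s; no verdict was reported.

- **Tilting the tool:** the moves cannot tilt the tool directly. I tilted it about 33° by over-reaching outward high up, with the hook already in the gripper, and pushed the hasp ear down with the hook's tip.
- **Slide:** it stopped moving at 19 N, so it is home.
- **Hasp:** its edges in the wrist picture matched the projection for an angle of about 0.
- **Hook:** the bar touched the crown at about 12 N with the bar about 51 mm into the throat. After release the hook tipped over and stayed still across two pictures about 1.2 s apart. Its legs straddle the bar, the gate looks shut and the handle rests on the slide's tab.
- **Gate:** I judged it by eye from the pictures and did not pull on the hook to test it.
- **Bystanders and pipe:** the sanding block, tin and spanner look unmoved. The wrist force reading was near zero after I backed away, and I saw no contact with the pipe.
- **Disagreement:** before the push-on, the hook looked about 3 mm off to the side of its expected place in the grip in both cameras, and about 3 mm short in depth in the scene camera. I shifted it 2 mm sideways, and no other check failed or disagreed.

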